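# Lock down the lid of a screw-yoke pressure cooker

### The arm

A 6-joint arm with a two-finger parallel gripper is mounted at the origin on the work surface. World frame = base frame: x ahead of the robot, y to its left, z up, the work surface at z = 0. Lengths are in m, angles in rad, forces in N, time in s.
With the tool pointing down it reaches from about 0.3 to 0.875 m from the base axis. Payload 6.4 kg.
Tool frame: the origin (TCP) lies at the very end of the fingers, on their centre line; the grasp point (between the pads) lies 19 mm behind it; z points along the fingers, y is the line along which they close (so a half turn about z gives the same grasp; the last joint's range is limited). The gripper opens to 85 mm and grips with 20 to 120 N. Pads are 22 mm wide; open, the fingers measure 114 mm over their backs; the gripper's body (76 mm by 85 mm) begins 54 mm behind the grasp point. The pads swing forward as they close: fully open they stand 13 mm farther back than shut.
Start: joints at [0.986, 0.181, 1.607, -0, 1.354, -0.206], TCP at [0.213, 0.534, 0.202] pointing down, gripper open.
Joint ranges: [-2.99, 2.99], [-0.89, 2.07], [0.3, 2.58], [-1.14, 4.28], [0, 2.63], [-3.12, 3.12]. Speed limits (rad/s): [2.57, 2.57, 3.01, 3.14, 3.14, 3.14].

### API

Orientations are given as a unit quaternion [w, x, y, z].
In Python, from bench import ctrl gives the robot as it stands.
- The arm moves only by the tool jog_arm, never from a script. Its argument "series" is a list that holds one entry, the list of rows, each a list of 7 numbers: the shift along the tool's x, y, z in mm, then the turn, a rotation vector about the tool's x, y, z in rad, then the finger opening in mm, from 0 to 85.4. In form: [[[tx, ty, tz, rx, ry, rz, gripper], ...]]. A call has exactly 10 rows; each row shifts and turns the commanded pose from where the row before left it, along the tool's axes as they then stand; what a row does not reach is not made up. A row lasts 1/10 s, in which the tool goes at most 50 mm and 8.59 degrees, less where a joint would pass 70% of its speed; a pose out of reach is approached as far as the arm can. A call with a gripper value outside its range is refused whole. The fingers move at their own pace and stop on an object; the grip force is fixed at half the most. Time passes only in rows, so rows that do not move let the fingers close, or fill a call up. It gives the time, the measured TCP pose, the force, the opening and the grip force at its end, in the units of the state.
- ctrl.get_obs(): the state, without advancing time (a new reading comes with each control period).
- ctrl.camera(name): name is "side" or "top" or "wrist"; returns a dict with "frame" (384x512x3 uint8, blue, green, red), "z_map" (384x512 float32, m along the optical axis (not along the pixel's ray), 0 where there is no reading), "fx", "fy", "cx", "cy" (pixels), "xyz" and "rotation" of the camera in the world. Camera axes: x right, y down, z forward; pixel columns grow to the right and rows downward; lengths in m; the calibration is good to about 2 mm. A picture is of the moment at which its call begins.
- ctrl.hand_in(): hands the job in; it is judged then, once.
The state is a dict: "time_s": time; "q": joint angles; "dq": joint speeds; "joint_efforts": joint torques, N m; "eef_pos": TCP position; "eef_rot": TCP orientation; "wrist_force": force on the tool from outside, world axes, zero at the start; "torque": the same for the moment, N m; "opening": opening from 0.0 (shut) to 1.0 (fully open); "grasp_force": force on a finger pad.
Only numpy, scipy, OpenCV 4.12 (cv2) and the standard library are available. Lean on these libraries where they do the work, as an engineer would, in place of code of your own. Each camera call takes 0.05 s, during which the arm holds its last target. There are 200 camera calls.

### The job

Close the pressure cooker. First push its yoke round clockwise with a fingertip until both hooks are home under the ears, against their stop tabs; then turn the winged knob clockwise, with strokes of the fingertips against its wings, until it stops and the lid is tight. Only push, gently: do not grip the knob or the yoke, do not lift or shove the cooker about, and leave the things around it alone.

Things in the scene. Friction and masses are not known exactly. Their poses are not given: they have to be found in the camera images.
- cooker: Steel pressure cooker, lid on, loose on the worktop, 3.3 to 4.6 kg in all. Origin: centre of its underside, z up. Pot of radius 112 mm; lid rim of radius 116 mm, 124 mm high, domed to 145 mm at the centre. Black loop handles at its +x and -x sides reach 160 mm from the axis, 87 mm high. Two steel ears at +y and -y (see ear_a, ear_b).
- ear_a (a point): Middle of the ear on the pot's +y side, 121 mm from the axis, 111 mm high: a steel tab 38 mm wide and 6 mm thick, out to radius 132 mm, with a downturned stop tab at its clockwise end (seen from above). The yoke's hook belongs under it. Axes as the cooker.
- ear_b (a point): The same point of the ear on the pot's -y side.
- vent (a point): Top of the dark vent weight, 24 mm across, that stands on the lid 78 mm from the axis, 163 mm above the worktop. Across the axis from it is a red safety valve, top at 144 mm. Both are part of the lid; the yoke's way home is clear of them.
- yoke (a joint): Swing of the yoke about the cooker's vertical centre axis (rad): 0 = home, hooks under the ears and against the stop tabs (it cannot go further clockwise); positive = swung back anticlockwise seen from above, up to 0.95. Stiff friction of about 0.2 N m: it stays where it is left.
- yoke_mid (a point): Centre of the yoke's top face, on the cooker's axis, 171 mm above the worktop. Dark steel bar 28 mm wide, 7 mm thick, spanning the lid along its own y axis (the cooker's y when home): level to 50 mm each side, then sloping to 140 mm height at 137 mm out, where a 7 mm thick leg runs down to 101 mm and ends in an inward hook.
- yoke_end_a (a point): Middle of the bar of the yoke's +y arm, 105 mm out from the axis, about 153 mm above the worktop (the lid below it is at 130 mm). Axes as yoke_mid.
- yoke_end_b (a point): The same point of the yoke's -y arm.
- knob (a joint): Turn of the winged knob (rad), growing clockwise seen from above: 0 = fully unscrewed, 7.5 = tight, where it stops hard. Friction of about 0.09 N m; it stays where it is left. Fine thread: its height does not change noticeably.
- knob_mid (a point): On the axis of the black winged knob (the cooker's axis) at mid-height of its wings, 198 mm above the worktop, z up. Hub radius 16 mm (skirt 21 mm at its foot, 174 mm high), top at 216 mm. Two wings along the knob's own +x and -x, to 51 mm from the axis, 13 mm thick with a round lobe 17 mm thick at the end, 186 to 211 mm high (lobes 184 to 214 mm).
- flask: Bystander: metal drinking flask, 68 mm in diameter, 235 mm tall. Origin: centre of its underside.
- jar: Bystander: amber glass jar with a red cap, 76 mm in diameter, 115 mm tall. Origin: centre of its underside.
- bowl: Bystander: blue bowl, 150 mm across, 65 mm tall. Origin: centre of its underside.

How it is judged:
By the outcome, as a careful person would: the job done as asked, in the order asked, and still so for the second after the job is handed in, with the robot touching nothing.
It also fails if it takes over 72 s, if anything falls off the work surface, if the arm or the gripper's body presses on something with over 40 N, if the wrist force passes 120 N, or if a joint passes its speed limit or range.

## Working session

There is one attempt and no reset: what is moved stays moved. The work goes in short steps, Python scripts to look and compute and a tool call to move; the robot and the scene stay as the last step left them, time stands still between calls to the robot, and variables do not carry over. Pictures are saved under pics/ and viewed, at most 10 in all, crops included, and the job is handed in when it is done.

Besides the shell and the picture viewer there is one more tool, called after "Request:" as name(argument=value, ...), one argument or row to a line, values as JSON. jog_arm: Moves the arm, as the interface text tells. Its arguments: {"type":"object","properties":{"series":{"type":"array"}},"required":["series"]}

```bash
mkdir -p pics; ls
python3 - <<'E'
from bench import ctrl
import cv2,numpy as np
o=ctrl.get_obs();print(o)
a=ctrl.camera("top");b=ctrl.camera("side")
for n,c in(("top",a),("side",b)):
    cv2.imwrite(f"pics/{n}0.png",c["frame"]);print(n,c["xyz"],c["rotation"],c["fx"],c["fy"],c["cx"],c["cy"])
    np.savez(f"{n}0.npz",**c)
E
```

```text
pics
{'time_s': 0.0, 'q': array([ 9.85714796e-01,  1.81564110e-01,  1.60800415e+00, -2.33235948e-05,
        1.35381475e+00, -2.06292245e-01]), 'dq': array([ 2.12198873e-03, -6.92317268e-04, -8.96604730e-05, -1.57624191e-04,
        2.33692191e-03,  4.07623844e-05]), 'joint_efforts': array([ 2.90143644e-04, -4.44852519e+01, -3.51347136e+01, -2.48004526e-04,
        8.89690215e-03,  1.51720322e-06]), 'eef_pos': array([0.21227598, 0.53372623, 0.2015731 ]), 'eef_rot': array([-3.34532356e-04,  1.88261846e-01,  9.82118463e-01, -8.30396630e-04]), 'wrist_force': array([-0.53996704,  0.88281497, -0.05069721]), 'torque': array([-0.00864702,  0.00323407, -0.02288815]), 'grasp_force': 0.0, 'opening': 0.9986719682513588}
top [0.4021303  0.04218501 1.443608  ] [ 0.05036651 -0.70123254  0.70859878 -0.06019894] 458.0186321279417 458.0186321279417 255.24724231510368 192.9644848847996
side [0.32984856 0.76878092 0.9127009 ] [ 0.07278273 -0.16085004  0.90589662 -0.38494318] 481.2950526895531 481.2950526895531 256.6823698127394 188.34178981366725
```

View pics/top0.png

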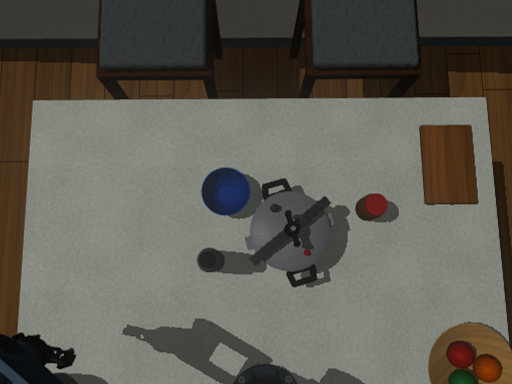

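View pics/side0.png

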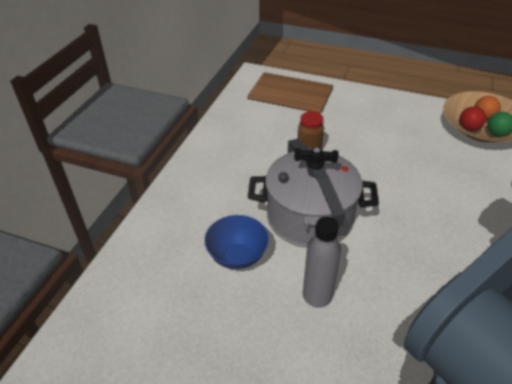

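The top view shows the cooker centred near (290,230), with handles at (276,188) and (302,275). The yoke runs from (327,202) to (255,261), the knob is at (293,229), the bowl at (226,191), the flask at (211,260) and the jar at (372,206). Next I measure it with depth and the masks.

```bash
cat > h.py <<'E'
import numpy as np,cv2
from scipy.spatial.transform import Rotation as R
def cloud(c):
    q=np.asarray(c["rotation"]);M=R.from_quat(q,scalar_first=True).as_matrix() if q.shape==(4,) else q
    z=c["z_map"];v,u=np.mgrid[:z.shape[0],:z.shape[1]]
    P=np.stack([(u-c["cx"])/c["fx"]*z,(v-c["cy"])/c["fy"]*z,z],-1)@M.T+c["xyz"]
    P[z==0]=np.nan
    return P
def fit(p):
    A=np.c_[2*p,np.ones(len(p))];s=np.linalg.lstsq(A,(p**2).sum(1),rcond=None)[0]
    return s[:2],np.sqrt(s[2]+s[:2]@s[:2])
def ang(p,c):  # axis direction (mod pi)
    d=p-c;w,v=np.linalg.eigh(d.T@d);return np.degrees(np.arctan2(v[1,1],v[0,1]))
E
python3 - <<'E'
from h import *
c=np.load("top0.npz");P=cloud(c);f=c["frame"].astype(int)
print("table z",np.nanmedian(P[300:330,100:120,2]))
u0,v0,u1,v1=238,175,345,295
S=P[v0:v1,u0:u1];g=f[v0:v1,u0:u1]
z=S[...,2];
hsv=cv2.cvtColor(c["frame"],cv2.COLOR_BGR2HSV)[v0:v1,u0:u1].astype(int)
lid=(z>.11)&(z<.15);p=S[lid][:,:2];h=cv2.convexHull(p.astype(np.float32))[:,0]
print("lid hull",fit(h),len(p))
C=P[230,292,:2]
k=(z>.18)&(z<.23);kp=S[k];print("knob n",len(kp),kp.mean(0),kp[:,2].max(),ang(kp[:,:2],kp[:,:2].mean(0)))
r=np.linalg.norm(kp[:,:2]-kp[:,:2].mean(0),axis=1);print("r",r.max(), kp[r>r.max()-.008].round(3))
C=kp[:,:2].mean(0)
y=(z>.135)&(z<.178)&(hsv[...,2]<85)
yp=S[y];r=np.linalg.norm(yp[:,:2]-C,axis=1);s=(r>.06)&(r<.15)
print("yoke",s.sum(),ang(yp[s][:,:2],C))
for nm,m in(("handle",(z>.06)&(z<.1)&(hsv[...,2]<60)),):
    q=S[m];r=np.linalg.norm(q[:,:2]-C,axis=1);q=q[(r>.118)&(r<.17)];print(nm,len(q),ang(q[:,:2],C),q[q[:,0]>C[0]].mean(0),q[q[:,0]<C[0]].mean(0))
print("flaskpx",P[260,208],"bowl",P[191,226],"jar",P[206,374])
for px in [(208,275),(252,306),(202,326),(258,258),(213,289),(241,298)]: print(px,P[px].round(4),f[px])
E
```

```text
table z 0.0001295718821450187
lid hull (array([ 0.50119385, -0.07430546]), np.float64(0.12111355744525187)) 4306
knob n 302 [ 0.50038956 -0.07423364  0.20791522] 0.22109552871177773 -164.6202308192707
r 0.050164006851766245 [[ 0.549 -0.062  0.211]
 [ 0.549 -0.064  0.214]
 [ 0.549 -0.067  0.213]
 [ 0.549 -0.07   0.213]
 [ 0.546 -0.059  0.215]
 [ 0.546 -0.062  0.212]
 [ 0.545 -0.064  0.219]
 [ 0.546 -0.067  0.214]
 [ 0.546 -0.069  0.215]
 [ 0.544 -0.057  0.205]
 [ 0.543 -0.058  0.215]
 [ 0.543 -0.061  0.215]
 [ 0.543 -0.064  0.214]
 [ 0.543 -0.067  0.214]
 [ 0.543 -0.069  0.216]
 [ 0.543 -0.072  0.215]
 [ 0.542 -0.057  0.201]
 [ 0.54  -0.058  0.216]
 [ 0.54  -0.057  0.198]
 [ 0.462 -0.094  0.217]
 [ 0.459 -0.086  0.219]
 [ 0.46  -0.089  0.212]
 [ 0.459 -0.091  0.216]
 [ 0.459 -0.094  0.216]
 [ 0.458 -0.08   0.2  ]
 [ 0.457 -0.081  0.214]
 [ 0.457 -0.083  0.216]
 [ 0.457 -0.086  0.213]
 [ 0.457 -0.089  0.216]
 [ 0.457 -0.091  0.22 ]
 [ 0.457 -0.094  0.211]
 [ 0.454 -0.081  0.211]
 [ 0.454 -0.083  0.217]
 [ 0.454 -0.086  0.217]
 [ 0.454 -0.089  0.208]
 [ 0.454 -0.092  0.211]
 [ 0.452 -0.085  0.195]
 [ 0.452 -0.088  0.195]]
yoke 1517 132.93127793387285
handle 526 -163.79706047642924 [ 0.63326569 -0.03628989  0.093584  ] [ 0.36849439 -0.11314497  0.09392497]
flaskpx [0.41697365 0.14947545 0.23500904] bowl [0.63642577 0.11378144 0.00403828] jar [ 0.56998382 -0.32610026  0.11293276]
(208, 275) [ 0.5605 -0.0319  0.1648] [43 42 41]
(252, 306) [ 0.4373 -0.1184  0.1434] [ 23  24 107]
(202, 326) [ 0.5791 -0.18    0.1434] [39 40 39]
(258, 258) [0.422  0.0173 0.148 ] [46 46 42]
(213, 289) [ 0.5404 -0.0667  0.214 ] [26 27 25]
(241, 298) [ 0.4648 -0.089   0.2141] [23 24 23]
```

Request:
jog_arm(
  series=[
    [[0,0,-45,0,0,0,0],[-15,-18,-45,0,0,0,0],[-28,-34,-10,0,0,0,0],[-28,-34,0,0,0,0,0],[-28,-34,0,0,0,0,0],[-28,-34,0,0,0,0,0],[-28,-34,0,0,0,0,0],[-28,-34,0,0,0,0,0],[-28,-34,0,0,0,0,0],[-28,-34,0,0,0,0,0]],
  ],
)

```text
time_s: 1.1
eef_pos: [0.3272, 0.1752, 0.3017]
eef_rot: [0.0, 0.188, 0.982, 0.0]
wrist_force: [0.4, -0.3, 1.2]
opening: 0.001
grasp_force: 0.0
```

```bash
cat >> h.py <<'E'
from bench import ctrl
def st():
    o=ctrl.get_obs();M=R.from_quat(o["eef_rot"],scalar_first=True).as_matrix()
    print("t",round(o["time_s"],2),"p",o["eef_pos"].round(4),"yaw_y",np.degrees(np.arctan2(M[1,1],M[0,1])).round(1),"tz",M[:,2].round(3),"F",o["wrist_force"].round(1),"q",o["q"].round(2),"op",round(o["opening"],3));return o["eef_pos"],M
def to(w):
    p,M=st();d=M.T@(np.array(w)-p)*1000;print("tool shift mm",d.round(1))
E
python3 - <<'E'
from h import *
to([.3987,-.0265,.24])
E
```

```text
t 1.1 p [0.3272 0.1752 0.3017] yaw_y 68.3 tz [ 0.  0. -1.] F [ 0.4 -0.3  1.2] q [ 0.17 -0.39  1.93 -0.    1.6  -1.02] op 0.001
tool shift mm [-140.9 -161.    61.7]
```

Request:
jog_arm(
  series=[
    [[-28,-32,0,0,0,0,0],[-28,-32,0,0,0,0,0],[-28,-32,0,0,0,0,0],[-28,-32,0,0,0,0,0],[-29,-33,0,0,0,0,0],[0,0,15,0,0,0.14,0],[0,0,15,0,0,0.15,0],[0,0,15,0,0,0.15,0],[0,0,15,0,0,0,0],[0,0,0,0,0,0,0]],
  ],
)

```text
time_s: 2.1
eef_pos: [0.3972, -0.0245, 0.2396]
eef_rot: [-0.002, 0.398, 0.917, -0.0]
wrist_force: [0.1, 0.2, -0.1]
opening: 0.002
grasp_force: 0.0
```

Run:
```python
from h import *
st()
a=ctrl.camera("wrist");b=ctrl.camera("side")
im=np.hstack([a["frame"],b["frame"]])[:, :];cv2.imwrite("pics/w1.png",cv2.resize(im,(800,300)))
P=cloud(a);z=P[...,2];v=cv2.cvtColor(a["frame"],cv2.COLOR_BGR2HSV)[...,2]
C=np.array([.501,-.0745]);r=np.hypot(P[...,0]-C[0],P[...,1]-C[1]);t=np.degrees(np.arctan2(P[...,1]-C[1],P[...,0]-C[0]))
m=(v<85)&(z>.135)&(z<.18)&(r>.08)&(r<.13)
for lo,hi in((80,170),(-100,-20)):
    q=m&(t>lo)&(t<hi);print(q.sum(), np.median(t[q]) if q.any() else 0, np.median(z[q]) if q.any() else 0, np.percentile(t[q],[5,95]) if q.any() else 0)
np.savez("w1.npz",**a)
```

```text
t 2.1 p [ 0.3972 -0.0245  0.2396] yaw_y 43.1 tz [-0.004  0.002 -1.   ] F [ 0.1  0.2 -0.1] q [-0.36 -0.27  1.97  0.    1.45 -1.11] op 0.002
101 135.55231601347634 0.15066645847093463 [134.2038742  137.50815502]
2 -78.69260720677909 0.13794894627827634 [-79.1932907  -78.19192371]
```

View pics/w1.png

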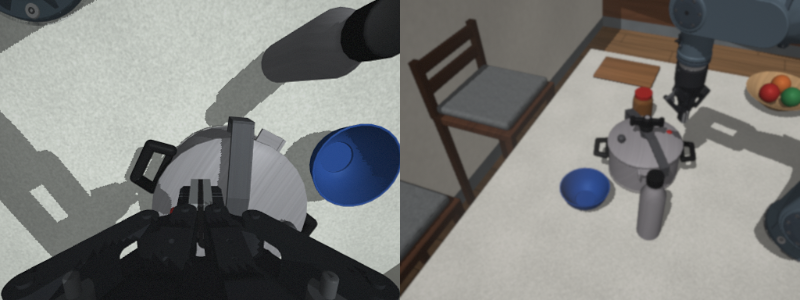

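The left half shows the shut fingertips at (200,190), standing clear of the yoke arm at (240,165) on its anticlockwise side. The ear is at (270,140), so the gap to close runs to the right. The side view shows nothing near the gripper. I'll descend.

Request:
jog_arm(
  series=[
    [[0,0,20,0,0,0,0],[0,0,20,0,0,0,0],[0,0,15,0,0,0,0],[0,0,10,0,0,0,0],[0,0,10,0,0,0,0],[0,0,10,0,0,0,0],[0,0,8,0,0,0,0],[0,0,5,0,0,0,0],[0,0,3,0,0,0,0],[0,0,0,0,0,0,0]],
  ],
)

```text
time_s: 3.2
eef_pos: [0.3987, -0.0249, 0.1406]
eef_rot: [-0.0, 0.398, 0.917, -0.0]
wrist_force: [0.2, 0.6, -0.1]
opening: 0.001
grasp_force: 0.0
```

Request:
jog_arm(
  series=[
    [[0,1.5,0,0,0,0,0],[0,1.5,0,0,0,0,0],[0,1.5,0,0,0,0,0],[0,1.5,0,0,0,0,0],[0,1.5,0,0,0,0,0],[0,1.5,0,0,0,0,0],[0,1.5,0,0,0,0,0],[0,1.5,0,0,0,0,0],[0,1.5,0,0,0,0,0],[0,1.5,0,0,0,0,0]],
  ],
)

```text
time_s: 4.2
eef_pos: [0.4098, -0.0146, 0.1408]
eef_rot: [-0.0, 0.398, 0.917, -0.0]
wrist_force: [0.5, 0.2, 0.4]
opening: -0.0
grasp_force: 0.0
```

Run:
```python
from h import *
p,M=st()
d=p[:2]-[.501,-.0745];print("r",np.hypot(*d),"ang",np.degrees(np.arctan2(d[1],d[0])))
```

```text
t 4.2 p [ 0.4098 -0.0146  0.1408] yaw_y 43.1 tz [-0.  0. -1.] F [0.5 0.2 0.4] q [-0.33 -0.14  2.06 -0.    1.22 -1.08] op -0.0
r 0.10905788025052189 ang 146.70840764619956
```

Request:
jog_arm(
  series=[
    [[0.7,2.6,0,0,0,0.025,0],[0.7,2.6,0,0,0,0.025,0],[0.7,2.6,0,0,0,0.025,0],[0.7,2.6,0,0,0,0.025,0],[0.7,2.6,0,0,0,0.025,0],[0.7,2.6,0,0,0,0.025,0],[0.7,2.6,0,0,0,0.025,0],[0.7,2.6,0,0,0,0.025,0],[0.7,2.6,0,0,0,0.025,0],[0.7,2.6,0,0,0,0.025,0]],
  ],
)

```text
time_s: 5.2
eef_pos: [0.4265, 0.0065, 0.1408]
eef_rot: [-0.0, 0.51, 0.86, -0.0]
wrist_force: [-0.2, 0.3, -0.9]
opening: 0.004
grasp_force: 0.0
```

```bash
cat >> h.py <<'E'
def look(nm=None):
    a=ctrl.camera("top");P=cloud(a);z=P[...,2];v=cv2.cvtColor(a["frame"],cv2.COLOR_BGR2HSV)[...,2]
    k=(z>.09)&(z<.15)&(v>90);k[:175]=0;k[295:]=0;k[:,:238]=0;k[:,345:]=0
    h=cv2.convexHull(P[k][:,:2].astype(np.float32))[:,0];C,rr=fit(h);print("lid",C.round(4),rr.round(4))
    r=np.hypot(P[...,0]-C[0],P[...,1]-C[1]);t=np.degrees(np.arctan2(P[...,1]-C[1],P[...,0]-C[0]))
    m=(v<85)&(z>.135)&(z<.165)&(r>.09)&(r<.125)
    for lo,hi in((90,150),(-100,-20)):
        q=m&(t>lo)&(t<hi);print("yoke",q.sum(),np.median(t[q]).round(1) if q.any() else 0)
    m=(v<60)&(z>.06)&(z<.1)&(r>.12)&(r<.165)
    for lo,hi in((0,35),(-180,-150)):
        q=m&(t>lo)&(t<hi);print("handle",q.sum(),np.median(t[q]).round(1) if q.any() else 0)
    m=(v<60)&(z>.18)&(z<.225)&(r<.055);q=P[m][:,:2]
    if len(q): print("knob",len(q),q.mean(0).round(4),ang(q,C).round(1))
    if nm: cv2.imwrite("pics/"+nm,cv2.resize(a["frame"][150:310,190:400],(800,600)))
E
python3 - <<'E'
from h import *
st();look("t2.png")
E
```

```text
t 5.2 p [0.4265 0.0065 0.1408] yaw_y 28.7 tz [-0.  0. -1.] F [-0.2  0.3 -0.9] q [-0.26 -0.09  2.03 -0.    1.21 -0.77] op 0.004
lid [ 0.5501 -0.0807] 0.1164
yoke 0 0
yoke 70 -73.2
handle 0 0
handle 25 -161.5
knob 147 [ 0.5198 -0.0704] 166.4
```

Run:
```python
from h import *
a=ctrl.camera("wrist");b=ctrl.camera("side");t=cv2.imread("pics/t2.png")
s=cv2.resize(b["frame"][100:260,220:420],(400,300))
cv2.imwrite("pics/m3.png",np.vstack([np.hstack([cv2.resize(a["frame"],(400,300)),s]),np.hstack([cv2.resize(t,(400,300)),s*0])]))
```

```text
(no output)
```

View pics/m3.png

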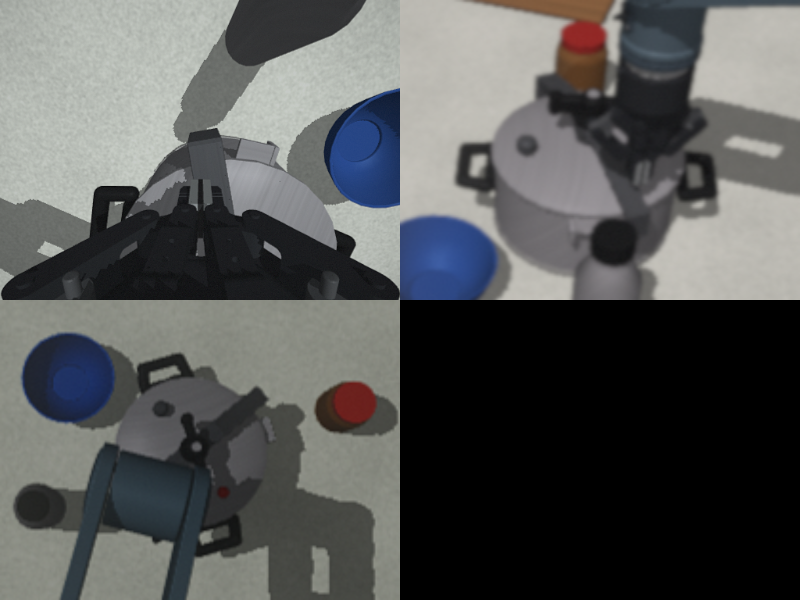

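The wrist view shows fingertips at (200,195) overlapping the yoke arm at (205,160). I need depth to tell whether they are behind it or above it.

Run:
```python
from h import *
a=ctrl.camera("wrist");P=cloud(a);p,M=st()
print(a["xyz"])
for v in (170,180,200,215,225,235,245,255,262,270):
    print(v,[(u,)+tuple(((P[v,u]-p)@M*1000).round(0)) for u in range(235,300,6)])
cv2.imwrite("pics/w4.png",cv2.resize(a["frame"][150:330,180:340],(800,600)))
```

```text
t 5.4 p [0.4264 0.0064 0.1408] yaw_y 28.8 tz [-0. -0. -1.] F [ 0.6  0.2 -0.6] q [-0.26 -0.1   2.03 -0.    1.21 -0.77] op -0.001
[0.393129   0.06741544 0.31201897]
170 [(235, np.float64(6.0), np.float64(-24.0), np.float64(139.0)), (241, np.float64(6.0), np.float64(-17.0), np.float64(140.0)), (247, np.float64(27.0), np.float64(-7.0), np.float64(34.0)), (253, np.float64(28.0), np.float64(-2.0), np.float64(30.0)), (259, np.float64(29.0), np.float64(2.0), np.float64(27.0)), (265, np.float64(30.0), np.float64(7.0), np.float64(24.0)), (271, np.float64(30.0), np.float64(11.0), np.float64(20.0)), (277, np.float64(31.0), np.float64(14.0), np.float64(15.0)), (283, np.float64(6.0), np.float64(31.0), np.float64(140.0)), (289, np.float64(6.0), np.float64(38.0), np.float64(141.0)), (295, np.float64(6.0), np.float64(45.0), np.float64(141.0))]
180 [(235, np.float64(-6.0), np.float64(-24.0), np.float64(141.0)), (241, np.float64(27.0), np.float64(-10.0), np.float64(5.0)), (247, np.float64(28.0), np.float64(-6.0), np.float64(1.0)), (253, np.float64(28.0), np.float64(-2.0), np.float64(-2.0)), (259, np.fl
[... 5130 characters left out ...]
p.float64(-17.0))]
270 [(235, np.float64(10.0), np.float64(-8.0), np.float64(-75.0)), (241, np.float64(10.0), np.float64(-6.0), np.float64(-74.0)), (247, np.float64(10.0), np.float64(-3.0), np.float64(-75.0)), (253, np.float64(4.0), np.float64(-1.0), np.float64(-66.0)), (259, np.float64(5.0), np.float64(2.0), np.float64(-66.0)), (265, np.float64(10.0), np.float64(4.0), np.float64(-75.0)), (271, np.float64(10.0), np.float64(6.0), np.float64(-75.0)), (277, np.float64(11.0), np.float64(8.0), np.float64(-76.0)), (283, np.float64(10.0), np.float64(11.0), np.float64(-76.0)), (289, np.float64(10.0), np.float64(13.0), np.float64(-75.0)), (295, np.float64(-24.0), np.float64(24.0), np.float64(-20.0))]
```

View pics/w4.png

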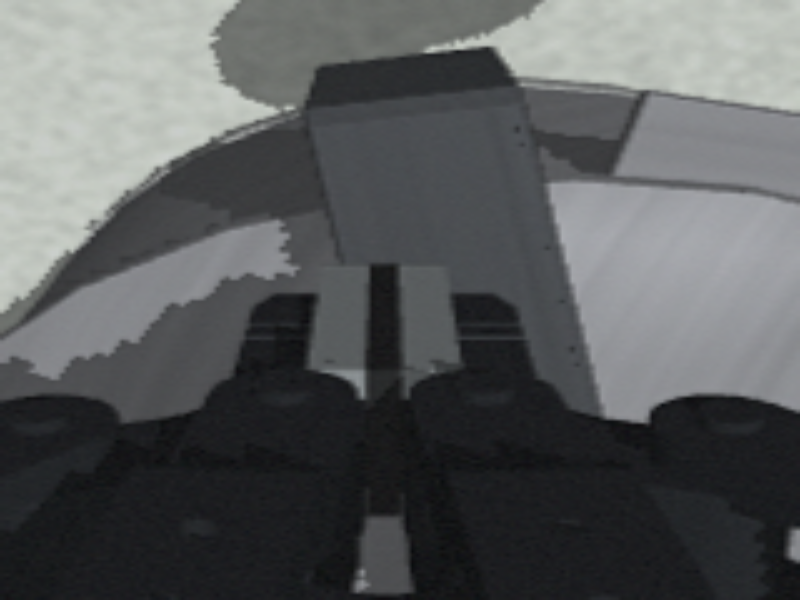

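Run:
```python
from h import *
b=ctrl.camera("side");P=cloud(b);p,M=st()
L=(P-p)@M*1000
m=(np.abs(L[...,0])<40)&(np.abs(L[...,1])<40)&(L[...,2]<20)
for lo in range(-100,20,8):
    q=L[m&(L[...,2]>=lo)&(L[...,2]<lo+8)]
    print(lo,len(q),np.percentile(q[:,0],[2,50,98]).round(0) if len(q) else '',np.percentile(q[:,1],[2,50,98]).round(0) if len(q) else '')
cv2.imwrite("pics/s5.png",cv2.resize(b["frame"][140:230,290:410],(800,600),interpolation=cv2.INTER_NEAREST))
```

```text
t 5.45 p [0.4263 0.0063 0.1408] yaw_y 28.8 tz [-0.  0. -1.] F [-0.3 -0.7  0.5] q [-0.27 -0.1   2.03 -0.    1.21 -0.77] op 0.0
-100 77 [-8. 12. 18.] [-38.  -5.  37.]
-92 113 [-11.  10.  14.] [-37.  -3.  37.]
-84 125 [-10.  10.  14.] [-32.   5.  33.]
-76 43 [ 4. 11. 14.] [-25.   1.  27.]
-68 28 [ 4.  9. 12.] [-9.  3. 14.]
-60 42 [-6.  7. 11.] [-11.   7.  15.]
-52 36 [-4.  9. 13.] [-12.   5.  16.]
-44 35 [-5.  7. 12.] [-12.   4.  15.]
-36 13 [ 4. 10. 11.] [-7.  4.  8.]
-28 48 [-40. -33. -25.] [ 6. 19. 31.]
-20 109 [-38. -18.  -2.] [ 4. 19. 30.]
-12 146 [-12.   7.  24.] [-5. 10. 25.]
-4 121 [-39.  22.  33.] [-7. 15. 39.]
4 181 [-39. -18.  33.] [-38.  10.  39.]
12 143 [-25.  -2.  32.] [-39.  -2.  38.]
```

View pics/s5.png

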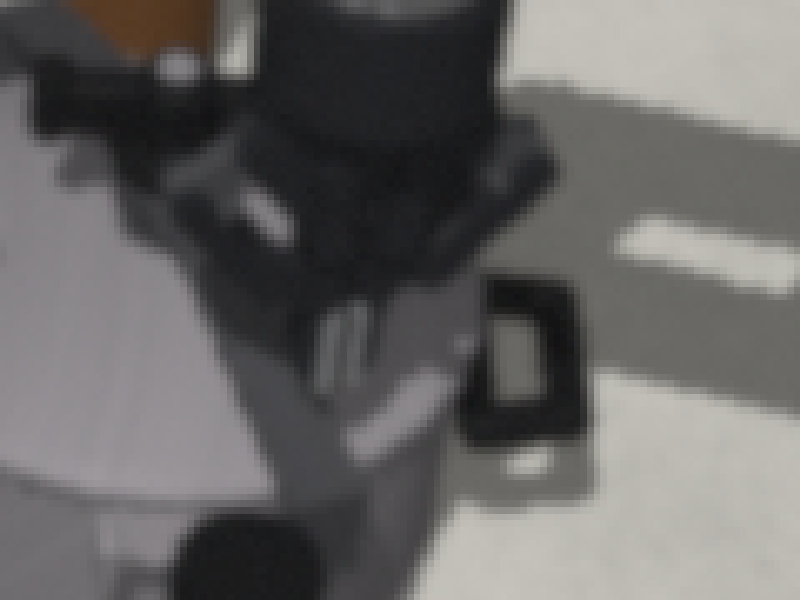

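The fingertip ends at about tool z -36 in both views (side crop: pads at (340,345), above the yoke). So the real tip is well behind the reported TCP and passed over the bar without touching. I'll measure that offset accurately.

Run:
```python
from h import *
a=ctrl.camera("wrist");P=cloud(a);p,M=st();L=(P-p)@M*1000
cam=(a["xyz"]-p)@M*1000;print("cam",cam.round(0))
for v in range(226,242):print(v,[L[v,u].round(0).tolist() for u in (243,247,251,267,271,275)])
m=(L[...,2]<-34)&(L[...,2]>-75)&(np.abs(L[...,1])<30)&(np.abs(L[...,0])<20)
for lo in (-70,-60,-50,-44,-40): 
    q=L[m&(L[...,2]>=lo)&(L[...,2]<lo+5)];print(lo,len(q),q.min(0).round(1),q.max(0).round(1))
```

```text
t 5.5 p [0.4263 0.0063 0.1408] yaw_y 28.8 tz [-0.  0. -1.] F [-0.3 -0.1  0.7] q [-0.27 -0.1   2.03 -0.    1.21 -0.77] op -0.002
cam [  70.    0. -171.]
226 [[-9.0, -9.0, 13.0], [-8.0, -6.0, 12.0], [1.0, -3.0, -9.0], [1.0, 7.0, -11.0], [1.0, 10.0, -10.0], [1.0, 12.0, -11.0]]
227 [[-10.0, -9.0, 13.0], [-9.0, -6.0, 12.0], [0.0, -3.0, -10.0], [0.0, 7.0, -10.0], [0.0, 10.0, -10.0], [-0.0, 12.0, -9.0]]
228 [[-10.0, -9.0, 13.0], [-10.0, -6.0, 12.0], [-1.0, -3.0, -9.0], [-0.0, 7.0, -11.0], [-0.0, 10.0, -10.0], [0.0, 12.0, -11.0]]
229 [[-11.0, -9.0, 12.0], [9.0, -5.0, -32.0], [9.0, -3.0, -32.0], [9.0, 6.0, -33.0], [-1.0, 10.0, -11.0], [-1.0, 12.0, -11.0]]
230 [[-11.0, -9.0, 11.0], [8.0, -5.0, -33.0], [9.0, -3.0, -34.0], [9.0, 6.0, -33.0], [-2.0, 10.0, -11.0], [-1.0, 12.0, -11.0]]
231 [[-12.0, -9.0, 10.0], [9.0, -5.0, -36.0], [9.0, -3.0, -35.0], [9.0, 6.0, -35.0], [-2.0, 9.0, -11.0], [-2.0, 12.0, -11.0]]
232 [[-12.0, -9.0, 11.0], [9.0, -5.0, -36.0], [9.0, -2.0, -37.0], [9.0, 6.0, -36.0], [-2.0, 9.0, -12.0], [-3.0, 12.0, -11.0]]
233 [[-13.0, -9.0, 10.0], [9.0, -5.0, -39.0], [9.0, -2.0, -38.0], 
[... 595 characters left out ...]
-4.0, -44.0], [9.0, -2.0, -44.0], [9.0, 6.0, -44.0], [5.0, 8.0, -35.0], [5.0, 10.0, -36.0]]
239 [[5.0, -7.0, -37.0], [9.0, -4.0, -46.0], [9.0, -2.0, -44.0], [9.0, 6.0, -45.0], [5.0, 8.0, -37.0], [5.0, 10.0, -36.0]]
240 [[4.0, -7.0, -37.0], [9.0, -4.0, -46.0], [9.0, -2.0, -46.0], [9.0, 6.0, -46.0], [5.0, 8.0, -39.0], [5.0, 10.0, -38.0]]
241 [[9.0, -6.0, -47.0], [9.0, -4.0, -47.0], [9.0, -2.0, -47.0], [9.0, 6.0, -47.0], [5.0, 8.0, -39.0], [5.0, 10.0, -39.0]]
-70 525 [-13.4 -17.3 -70. ] [ 10.6  16.7 -65. ]
-60 288 [  4.2 -13.2 -60. ] [  9.7  14.  -55. ]
-50 249 [  4.1 -13.1 -50. ] [  9.7  14.  -45. ]
-44 224 [  3.9 -13.2 -44. ] [  9.4  13.9 -39.1]
-40 192 [  4.3 -12.4 -40. ] [  9.6  13.2 -35. ]
```

The fingertip really ends 31 mm above the reported TCP, with xy agreeing, so the yoke hasn't been touched. I'll back off and go down by the true offset.

Request:
jog_arm(
  series=[
    [[-3,-9,0,0,0,0,0],[-3,-9,0,0,0,0,0],[-3,-9,0,0,0,0,0],[-3,-8,0,0,0,0,0],[0,0,0,0,0,-0.1,0],[0,0,8,0,0,-0.11,0],[0,0,8,0,0,0,0],[0,0,8,0,0,0,0],[0,0,5,0,0,0,0],[0,0,2,0,0,0,0]],
  ],
)

```text
time_s: 6.5
eef_pos: [0.4009, -0.0209, 0.109]
eef_rot: [-0.001, 0.417, 0.909, -0.0]
wrist_force: [-0.7, -0.1, -0.4]
opening: 0.002
grasp_force: 0.0
```

```bash
cat >> h.py <<'E'
def tipbar():
    a=ctrl.camera("wrist");P=cloud(a);p,M=st();L=(P-p)@M*1000;v=cv2.cvtColor(a["frame"],cv2.COLOR_BGR2HSV)[...,2]
    f=(np.abs(L[...,1])<8)&(L[...,0]>5)&(L[...,0]<12)&(L[...,2]>-60)&(L[...,2]<-20)
    print("tip z",np.nanpercentile(L[f][:,2],98).round(1) if f.any() else None)
    for x in (12,17,22,27,32):
        m=(np.abs(L[...,0]-x)<2)&(P[...,2]>.134)&(P[...,2]<.16)&(v<110)&(np.abs(L[...,1])<80);q=L[m]
        if len(q):print(x,len(q),"bar y",np.percentile(q[:,1],[3,97]).round(1),"z",np.median(P[m][:,2]).round(4))
    return a
E
python3 - <<'E'
from h import *
tipbar()
E
```

```text
t 6.55 p [ 0.401  -0.0209  0.1091] yaw_y 40.7 tz [-0.001  0.    -1.   ] F [-0.1  0.3 -1. ] q [-0.35 -0.11  2.11 -0.    1.14 -1.06] op -0.003
tip z -32.4
12 465 bar y [32.  58.5] z 0.1482
17 468 bar y [32.2 58.6] z 0.1466
22 458 bar y [32.4 59. ] z 0.145
27 469 bar y [32.5 58.6] z 0.1435
32 440 bar y [32.8 58.8] z 0.142
```

Request:
jog_arm(
  series=[
    [[0,3,1,0,0,0,0],[0,3,1,0,0,0,0],[0,3,0,0,0,0,0],[0,3,0,0,0,0,0],[0,3,0,0,0,0,0],[0.6,2.1,0,0,0,0.02,0],[0.6,2.1,0,0,0,0.02,0],[0.6,2.1,0,0,0,0.02,0],[0.6,2.1,0,0,0,0.02,0],[0.6,2.1,0,0,0,0.02,0]],
  ],
)

```text
time_s: 7.55
eef_pos: [0.4192, -0.0023, 0.1078]
eef_rot: [0.0, 0.462, 0.887, -0.0]
wrist_force: [-0.7, -2.1, 0.2]
opening: -0.002
grasp_force: 1.0
```

Run:
```python
from h import *
tipbar()
```

```text
t 7.6 p [ 0.4194 -0.0021  0.1078] yaw_y 34.9 tz [ 0.  0. -1.] F [-1.  -1.1  0.7] q [-0.29 -0.06  2.07  0.    1.13 -0.9 ] op 0.002
tip z -32.6
12 443 bar y [13.9 40.3] z 0.1482
17 460 bar y [14.  40.4] z 0.1466
22 445 bar y [14.  40.4] z 0.145
27 459 bar y [14.  40.7] z 0.1436
32 447 bar y [14.5 40.3] z 0.1419
```

In contact and turning, with the bar edge at y=14 against the finger's back. I'll continue along the arc.

Request:
jog_arm(
  series=[
    [[0.7,2.6,0,0,0,0.025,0],[0.7,2.6,0,0,0,0.025,0],[0.7,2.6,0,0,0,0.025,0],[0.7,2.6,0,0,0,0.025,0],[0.7,2.6,0,0,0,0.025,0],[0.7,2.6,0,0,0,0.025,0],[0.7,2.6,0,0,0,0.025,0],[0.7,2.6,0,0,0,0.025,0],[0.7,2.6,0,0,0,0.025,0],[0.7,2.6,0,0,0,0.025,0]],
  ],
)

```text
time_s: 8.6
eef_pos: [0.4384, 0.0163, 0.1077]
eef_rot: [-0.0, 0.569, 0.822, -0.0]
wrist_force: [-1.0, -2.2, 0.7]
opening: 0.001
grasp_force: 1.0
```

Request:
jog_arm(
  series=[
    [[0.3,1,0,0,0,0.01,0],[0.3,1,0,0,0,0.01,0],[0.3,1,0,0,0,0.01,0],[0.1,0.5,0,0,0,0.005,0],[0,0,0,0,0,0,0],[0,0,0,0,0,0,0],[0,0,0,0,0,0,0],[0,0,0,0,0,0,0],[0,0,0,0,0,0,0],[0,0,0,0,0,0,0]],
  ],
)

```text
time_s: 9.6
eef_pos: [0.4415, 0.0185, 0.1078]
eef_rot: [-0.0, 0.583, 0.813, 0.0]
wrist_force: [-1.3, -0.5, -1.5]
opening: 0.0
grasp_force: 0.7
```

Run:
```python
from h import *
tipbar()
```

```text
t 9.65 p [0.4414 0.0185 0.1078] yaw_y 18.7 tz [-0.  0. -1.] F [-1.2 -0.8 -0.9] q [-0.23 -0.01  2.02  0.    1.13 -0.56] op -0.002
tip z -32.6
12 453 bar y [14.8 41. ] z 0.1479
17 446 bar y [14.8 41.2] z 0.1463
22 449 bar y [14.8 41.3] z 0.1448
27 453 bar y [14.5 41.3] z 0.1432
32 375 bar y [14.9 40.9] z 0.1408
```

Request:
jog_arm(
  series=[
    [[0.3,1,0,0,0,0.01,0],[0.3,1,0,0,0,0.01,0],[0.3,1,0,0,0,0.01,0],[0,0,0,0,0,0,0],[0,0,0,0,0,0,0],[0,0,0,0,0,0,0],[0,0,0,0,0,0,0],[0,0,0,0,0,0,0],[0,0,0,0,0,0,0],[0,0,0,0,0,0,0]],
  ],
)

```text
time_s: 10.65
eef_pos: [0.4442, 0.0202, 0.1079]
eef_rot: [0.0, 0.595, 0.804, 0.0]
wrist_force: [-0.8, 0.0, -1.2]
opening: -0.001
grasp_force: 0.4
```

Request:
jog_arm(
  series=[
    [[0.1,0.5,0,0,0,0.005,0],[0.1,0.5,0,0,0,0.005,0],[0.1,0.5,0,0,0,0.005,0],[0,0,0,0,0,0,0],[0,0,0,0,0,0,0],[0,0,0,0,0,0,0],[0,0,0,0,0,0,0],[0,0,0,0,0,0,0],[0,0,0,0,0,0,0],[0,0,0,0,0,0,0]],
  ],
)

```text
time_s: 11.65
eef_pos: [0.4455, 0.0209, 0.1078]
eef_rot: [-0.0, 0.601, 0.799, 0.0]
wrist_force: [-1.8, 0.5, 0.7]
opening: -0.0
grasp_force: 0.8
```

Run:
```python
from h import *
a=tipbar();cv2.imwrite("pics/w6.png",cv2.resize(a["frame"][120:280,150:363],(800,600)))
```

```text
t 11.7 p [0.4455 0.0209 0.1078] yaw_y 16.2 tz [ 0.  0. -1.] F [-2.2  1.1  0.3] q [-0.22  0.    2.01  0.    1.13 -0.5 ] op -0.002
tip z -32.5
12 466 bar y [14.9 41.2] z 0.1479
17 453 bar y [14.8 41.4] z 0.1464
22 465 bar y [14.5 41.4] z 0.1449
27 458 bar y [14.7 41.4] z 0.1433
32 375 bar y [15.  40.8] z 0.1413
```

View pics/w6.png

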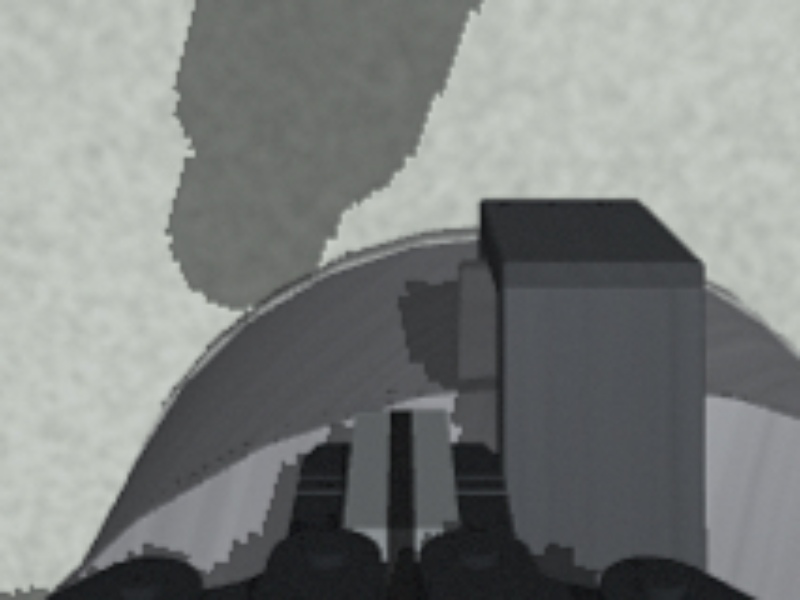

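The view shows the yoke (500–705) over the ear, whose anticlockwise end sticks out at (478,320). There's no rise in force yet, so I push a little further to find the stop.

Request:
jog_arm(
  series=[
    [[0.1,0.5,0,0,0,0.005,0],[0.1,0.5,0,0,0,0.005,0],[0.1,0.5,0,0,0,0.005,0],[0,0,0,0,0,0,0],[0,0,0,0,0,0,0],[0,0,0,0,0,0,0],[0,0,0,0,0,0,0],[0,0,0,0,0,0,0],[0,0,0,0,0,0,0],[0,0,0,0,0,0,0]],
  ],
)

```text
time_s: 12.7
eef_pos: [0.4463, 0.0214, 0.1078]
eef_rot: [-0.0, 0.607, 0.795, -0.001]
wrist_force: [-5.6, -1.5, 3.0]
opening: 0.001
grasp_force: 2.7
```

Request:
jog_arm(
  series=[
    [[0.1,0.5,0,0,0,0.005,0],[0.1,0.5,0,0,0,0.005,0],[0,0,0,0,0,0,0],[0,0,0,0,0,0,0],[0,0,0,0,0,0,0],[0,0,0,0,0,0,0],[0,0,0,0,0,0,0],[0,0,0,0,0,0,0],[0,0,0,0,0,0,0],[0,0,0,0,0,0,0]],
  ],
)

```text
time_s: 13.7
eef_pos: [0.4463, 0.0216, 0.1078]
eef_rot: [-0.001, 0.611, 0.792, -0.001]
wrist_force: [-9.4, -2.5, 7.5]
opening: 0.003
grasp_force: 5.0
```

Run:
```python
from h import *
tipbar()
```

```text
t 13.75 p [0.4463 0.0216 0.1078] yaw_y 14.7 tz [-0.003 -0.001 -1.   ] F [-9.1 -2.4  6.5] q [-0.22  0.01  2.   -0.    1.13 -0.47] op 0.004
tip z -32.6
12 458 bar y [14.4 40.8] z 0.148
17 451 bar y [14.3 40.8] z 0.1464
22 458 bar y [14.2 40.8] z 0.145
27 455 bar y [14.  40.7] z 0.1434
32 408 bar y [14.3 40.2] z 0.1415
```

The stop is found: the finger no longer advances and the force rose to 9 N, with the bar at 105° matching the ear axis. I'll back off, rise and look from above.

Request:
jog_arm(
  series=[
    [[0,-3,0,0,0,0,0],[0,-4,0,0,0,0,0],[0,-4,-5,0,0,0,0],[0,0,-30,0,0,0,0],[0,0,-40,0,0,0,0],[0,0,-40,0,0,0,0],[30,0,-40,0,0,0,0],[45,0,0,0,0,0,0],[45,0,0,0,0,0,0],[20,0,0,0,0,0,0]],
  ],
)

```text
time_s: 14.75
eef_pos: [0.4007, 0.1572, 0.2639]
eef_rot: [0.0, 0.61, 0.792, 0.001]
wrist_force: [0.3, -0.6, -0.1]
opening: -0.005
grasp_force: 0.0
```

Run:
```python
from h import *
st();look("t7.png")
```

```text
t 14.75 p [0.4007 0.1572 0.2639] yaw_y 14.8 tz [ 0.002  0.001 -1.   ] F [ 0.3 -0.6 -0.1] q [ 0.1  -0.21  1.87  0.    1.48 -0.16] op -0.005
lid [ 0.5362 -0.0557] 0.1232
yoke 141 128.0
yoke 107 -92.7
handle 1 1.4
handle 64 -168.8
knob 193 [ 0.5124 -0.0705] -153.3
```

View pics/t7.png

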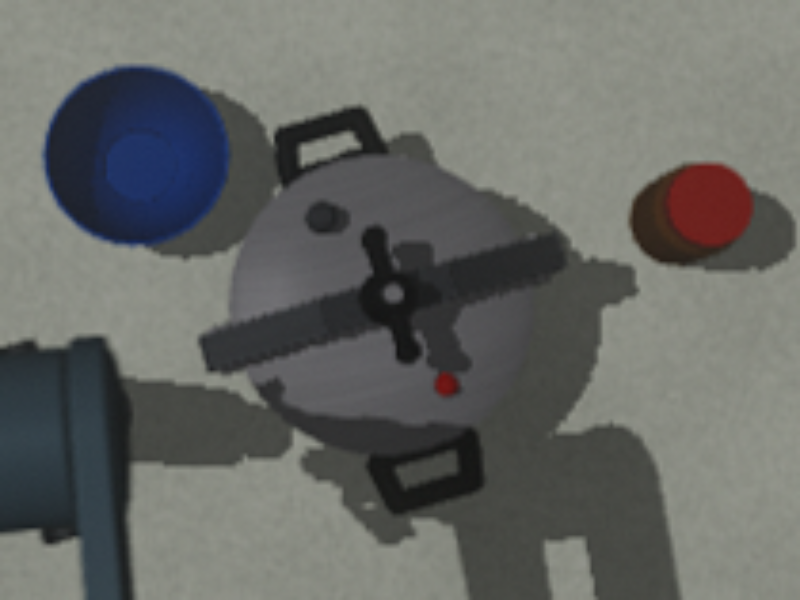

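The crop shows the yoke from (205,352) to (560,250), square to the handles and over both ears. The knob hub is at (393,293), with wings to (375,240) and (407,348), unturned. The arm and bystanders are clear. Next is the exact knob axis.

```bash
cat >> h.py <<'E'
def knob(n=2):
    for _ in range(n):
        a=ctrl.camera("top");P=cloud(a);z=P[...,2];v=cv2.cvtColor(a["frame"],cv2.COLOR_BGR2HSV)[...,2]
        C=np.array([.501,-.0745]);r=np.hypot(P[...,0]-C[0],P[...,1]-C[1])
        q=P[(r<.07)&(z>.182)&(z<.225)&(v<70)][:,:2]
        (cx,cy),(w,h),t=cv2.minAreaRect(q.astype(np.float32))
        r2=(r<.15)&(z>.132)&(z<.178)&(v<85)&(r>.1);y=P[r2][:,:2]
        print("knob",len(q),"mean",q.mean(0).round(4),"rect",round(cx,4),round(cy,4),round(w,3),round(h,3),"ang",(ang(q,q.mean(0))%180).round(1),"yoke",len(y),(ang(y,C)%180).round(1))
E
python3 - <<'E'
from h import *
knob();to([.501,-.0245,.2639])
E
```

```text
knob 270 mean [ 0.5004 -0.0745] rect 0.5005 -0.0754 0.097 0.036 ang 15.4 yoke 363 106.2
knob 270 mean [ 0.5002 -0.0741] rect 0.5004 -0.0743 0.098 0.037 ang 15.4 yoke 391 107.3
t 14.9 p [0.4013 0.1554 0.2633] yaw_y 14.9 tz [ 0.001 -0.    -1.   ] F [-0.5  0.  -0.1] q [ 0.09 -0.21  1.87 -0.    1.48 -0.17] op -0.003
tool shift mm [-199.4   50.1   -0.5]
```

Request:
jog_arm(
  series=[
    [[-41,9.5,0,0,0,0,0],[-41,9.5,0,0,0,0,0],[-42,9.5,0,0,0,0,0],[-42,9.5,0,0,0,0,0],[-41,9.5,0,0,0,0,0],[0,0,15,0,0,0.13,0],[0,0,15,0,0,0.13,0],[0,0,20,0,0,0,0],[0,0,15,0,0,0,0],[0,0,0,0,0,0,0]],
  ],
)

```text
time_s: 15.9
eef_pos: [0.4984, -0.0347, 0.1955]
eef_rot: [-0.002, 0.709, 0.705, -0.001]
wrist_force: [-0.2, -0.7, -0.5]
opening: -0.003
grasp_force: 0.0
```

Run:
```python
from h import *
to([.5005,-.0325,.1595])
C=np.array([.5005,-.0725]);r=40
# orbit table: world position (mm from C) as phi falls, step 0.1 rad -> tool (x=+Y, y=+X)
ph=np.radians(90)-np.arange(0,63)*.1
d=r*np.c_[np.sin(ph),np.cos(ph)];s=np.diff(d,axis=0)
for i in range(0,62,1):print(i,np.degrees(ph[i]).round(0).astype(int),s[i].round(1).tolist(),end="; ")
```

```text
t 15.9 p [ 0.4984 -0.0347  0.1955] yaw_y -0.3 tz [-0.004  0.001 -1.   ] F [-0.2 -0.7 -0.5] q [-0.31  0.02  1.8  -0.    1.33 -0.3 ] op -0.003
tool shift mm [ 2.2  2.3 36. ]
0 90 [-0.2, 4.0]; 1 84 [-0.6, 4.0]; 2 79 [-1.0, 3.9]; 3 73 [-1.4, 3.8]; 4 67 [-1.7, 3.6]; 5 61 [-2.1, 3.4]; 6 56 [-2.4, 3.2]; 7 50 [-2.7, 2.9]; 8 44 [-3.0, 2.6]; 9 38 [-3.3, 2.3]; 10 33 [-3.5, 2.0]; 11 27 [-3.6, 1.6]; 12 21 [-3.8, 1.3]; 13 16 [-3.9, 0.9]; 14 10 [-4.0, 0.5]; 15 4 [-4.0, 0.1]; 16 -2 [-4.0, -0.3]; 17 -7 [-3.9, -0.7]; 18 -13 [-3.8, -1.1]; 19 -19 [-3.7, -1.5]; 20 -25 [-3.5, -1.8]; 21 -30 [-3.3, -2.2]; 22 -36 [-3.1, -2.5]; 23 -42 [-2.8, -2.8]; 24 -48 [-2.5, -3.1]; 25 -53 [-2.2, -3.3]; 26 -59 [-1.9, -3.5]; 27 -65 [-1.5, -3.7]; 28 -70 [-1.1, -3.8]; 29 -76 [-0.8, -3.9]; 30 -82 [-0.4, -4.0]; 31 -88 [0.0, -4.0]; 32 -93 [0.4, -4.0]; 33 -99 [0.8, -3.9]; 34 -105 [1.2, -3.8]; 35 -111 [1.6, -3.7]; 36 -116 [1.9, -3.5]; 37 -122 [2.3, -3.3]; 38 -128 [2.6, -3.0]; 39 -133 [2.9, -2.8]; 40 -139 [3.2, -2.5]; 41 -145 [3.4, -2.1]; 42 -151 [3.6, -1.8]; 43 -156 [3.7, -1.4]; 44 -162 [3.9, -1.0]; 45 -168 [3.9, -0.6]; 46 -174 [4.0, -0.2]; 47 -179 [4.0, 0.2]; 48 -185 [4.0, 0.5]; 49 -191 [3.9, 0.9]; 50 -196 [3.8, 1.3]; 51 -202 [3.6, 1.7]; 52 -208 [3.4, 2.0]; 53 -214 [3.2, 2.4]; 54 -219 [3.0, 2.7]; 55 -225 [2.7, 3.0]; 56 -231 [2.4, 3.2]; 57 -237 [2.0, 3.4]; 58 -242 [1.7, 3.6]; 59 -248 [1.3, 3.8]; 60 -254 [0.9, 3.9]; 61 -260 [0.5, 4.0];
```

Request:
jog_arm(
  series=[
    [[1,1,12,0,0,0,0],[1,1,12,0,0,0,0],[0,0,9,0,0,0,0],[0,0,3,0,0,0,0],[-0.2,4,0,0,0,0,0],[-0.6,4,0,0,0,0,0],[-1,3.9,0,0,0,0,0],[-1.4,3.8,0,0,0,0,0],[-1.7,3.6,0,0,0,0,0],[-2.1,3.4,0,0,0,0,0]],
  ],
)

```text
time_s: 16.9
eef_pos: [0.5252, -0.0387, 0.162]
eef_rot: [0.0, 0.708, 0.706, 0.0]
wrist_force: [0.3, -0.6, 1.0]
opening: 0.002
grasp_force: 0.0
```

Request:
jog_arm(
  series=[
    [[-2.4,3.2,0,0,0,0,0],[-2.7,2.9,0,0,0,0,0],[-3,2.6,0,0,0,0,0],[-3.3,2.3,0,0,0,0,0],[0,0,0,0,0,0,0],[0,0,0,0,0,0,0],[0,0,0,0,0,0,0],[0,0,0,0,0,0,0],[0,0,0,0,0,0,0],[0,0,0,0,0,0,0]],
  ],
)

```text
time_s: 17.9
eef_pos: [0.5358, -0.05, 0.1619]
eef_rot: [0.0, 0.708, 0.706, 0.0]
wrist_force: [0.4, 0.7, -0.1]
opening: -0.001
grasp_force: 0.0
```

```bash
cat >> h.py <<'E'
def orb(step=.1,n=10,r=40.,back=0):
    p,M=st();C=np.array([.5005,-.0725]);d=(p[:2]-C)*1000;f=np.arctan2(d[1],d[0])
    print("r",np.hypot(*d).round(1),"phi",np.degrees(f).round(1))
    ph=f-step*np.arange(1,n+1);t=np.r_[[d],r*np.c_[np.cos(ph),np.sin(ph)]]
    s=np.diff(t,axis=0)@M[:2,:2];print(s.round(1).tolist())
E
python3 - <<'E'
from h import *
orb(.05)
a=ctrl.camera("wrist");cv2.imwrite("pics/w8.png",cv2.resize(a["frame"],(600,450)))
E
```

```text
t 17.9 p [ 0.5358 -0.05    0.1619] yaw_y -0.2 tz [ 0. -0. -1.] F [ 0.4  0.7 -0.1] q [-0.31  0.14  1.74 -0.    1.26 -0.31] op -0.001
r 41.9 phi 32.5
[[-2.7, -0.5], [-1.8, 0.9], [-1.8, 0.9], [-1.8, 0.8], [-1.9, 0.7], [-1.9, 0.6], [-1.9, 0.5], [-2.0, 0.4], [-2.0, 0.3], [-2.0, 0.2]]
```

View pics/w8.png

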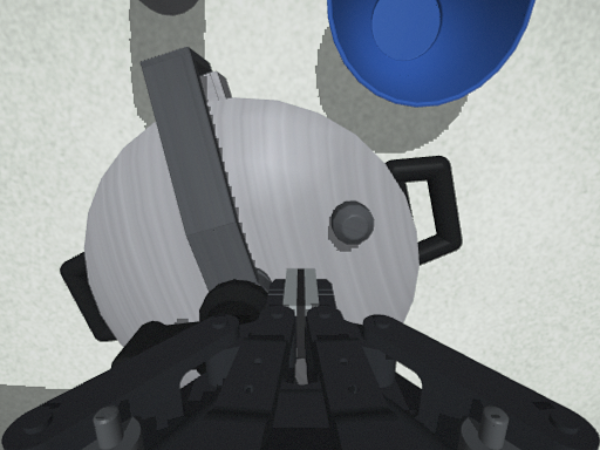

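The wrist view shows the shut fingertips at (300,280) beside the hub at (235,295), at wing height, with the yoke still over the ear. I'll keep pushing.

Request:
jog_arm(
  series=[
    [[-2.2,0,0,0,0,0,0],[-1.8,0.9,0,0,0,0,0],[-1.8,0.9,0,0,0,0,0],[-1.8,0.8,0,0,0,0,0],[-1.9,0.7,0,0,0,0,0],[-1.9,0.6,0,0,0,0,0],[-1.9,0.5,0,0,0,0,0],[-2,0.4,0,0,0,0,0],[-2,0.3,0,0,0,0,0],[-2,0.2,0,0,0,0,0]],
  ],
)

```text
time_s: 18.95
eef_pos: [0.5411, -0.0694, 0.1619]
eef_rot: [0.0, 0.708, 0.706, 0.0]
wrist_force: [-0.3, 3.0, -0.0]
opening: 0.004
grasp_force: 1.3
```

```bash
cat >> h.py <<'E'
def wk(C=(.5005,-.0745)):
    p,M=st();out=[]
    for nm in("side","wrist","top"):
        a=ctrl.camera(nm);P=cloud(a);z=P[...,2];v=cv2.cvtColor(a["frame"],cv2.COLOR_BGR2HSV)[...,2]
        r=np.hypot(P[...,0]-C[0],P[...,1]-C[1]);L=(P-p)@M*1000
        fin=(np.abs(L[...,0]+2)<14)&(np.abs(L[...,1])<17)
        m=(r>.022)&(r<.056)&(z>.183)&(z<.218)&~fin&(v<90);q=P[m][:,:2]-C
        if len(q)>5:
            t=np.degrees(np.arctan2(q[:,1],q[:,0]));h,_=np.histogram(t,np.arange(-180,181,20));print(nm,len(q),dict((int(-170+20*i),int(n)) for i,n in enumerate(h) if n>3))
E
python3 - <<'E'
from h import *
orb(.05);wk()
E
```

```text
t 18.95 p [ 0.5411 -0.0694  0.1619] yaw_y -0.2 tz [ 0.  0. -1.] F [-0.3  3.  -0. ] q [-0.35  0.16  1.72  0.    1.26 -0.34] op 0.004
r 40.7 phi 4.4
[[-2.1, -0.6], [-2.0, 0.0], [-2.0, -0.1], [-2.0, -0.2], [-2.0, -0.3], [-2.0, -0.4], [-1.9, -0.5], [-1.9, -0.6], [-1.9, -0.7], [-1.8, -0.8]]
t 18.95 p [ 0.5411 -0.0694  0.1619] yaw_y -0.2 tz [ 0.  0. -1.] F [-0.3  3.  -0. ] q [-0.35  0.16  1.72  0.    1.26 -0.34] op 0.004
side 164 {-30: 4, 30: 11, 130: 9, 150: 123, 170: 12}
wrist 2599 {-30: 83, -10: 78, 150: 1954, 170: 483}
top 56 {150: 33, 170: 23}
```

The knob is turning: the wing is now at −23° after 0.67 rad, with 3 N of push. I'll print the rest of the orbit.

Run:
```python
from h import *
p,M=st();C=np.array([.5005,-.0725]);d=(p[:2]-C)*1000;f=np.arctan2(d[1],d[0])
ph=f-.05*np.arange(0,150);t=40*np.c_[np.cos(ph),np.sin(ph)];s=(np.diff(t,axis=0)@M[:2,:2]).round(1)
for i in range(0,126,10):print(i,np.degrees(ph[i]).round(0),s[i:i+10].tolist())
```

```text
t 19.1 p [ 0.5412 -0.0696  0.162 ] yaw_y -0.2 tz [ 0.001 -0.    -1.   ] F [-1.   1.5 -0.3] q [-0.35  0.16  1.72 -0.    1.26 -0.34] op -0.0
0 4.0 [[-2.0, 0.1], [-2.0, -0.0], [-2.0, -0.1], [-2.0, -0.2], [-2.0, -0.3], [-2.0, -0.4], [-1.9, -0.5], [-1.9, -0.6], [-1.9, -0.7], [-1.8, -0.8]]
10 -25.0 [[-1.8, -0.9], [-1.8, -1.0], [-1.7, -1.0], [-1.6, -1.1], [-1.6, -1.2], [-1.5, -1.3], [-1.5, -1.4], [-1.4, -1.4], [-1.3, -1.5], [-1.2, -1.6]]
20 -53.0 [[-1.2, -1.6], [-1.1, -1.7], [-1.0, -1.7], [-0.9, -1.8], [-0.8, -1.8], [-0.7, -1.9], [-0.6, -1.9], [-0.5, -1.9], [-0.4, -2.0], [-0.3, -2.0]]
30 -82.0 [[-0.2, -2.0], [-0.1, -2.0], [-0.0, -2.0], [0.1, -2.0], [0.2, -2.0], [0.3, -2.0], [0.4, -2.0], [0.5, -1.9], [0.6, -1.9], [0.6, -1.9]]
40 -111.0 [[0.7, -1.9], [0.8, -1.8], [0.9, -1.8], [1.0, -1.7], [1.1, -1.7], [1.2, -1.6], [1.3, -1.6], [1.3, -1.5], [1.4, -1.4], [1.5, -1.3]]
50 -139.0 [[1.5, -1.3], [1.6, -1.2], [1.7, -1.1], [1.7, -1.0], [1.8, -0.9], [1.8, -0.9], [1.8, -0.8], [1.9, -0.7], [1.9, -0.6], [1.9, -0.5]]
60 -168.0 [[2.0, -0.4], [2.0, -0.3], [2.0, -0.2], [2.0, -0.1], [2.0, 0.0], [2.0, 0.1], [2.
[... 170 characters left out ...]
1.4]]
80 -225.0 [[1.4, 1.4], [1.3, 1.5], [1.2, 1.6], [1.1, 1.6], [1.1, 1.7], [1.0, 1.7], [0.9, 1.8], [0.8, 1.8], [0.7, 1.9], [0.6, 1.9]]
90 -254.0 [[0.5, 1.9], [0.4, 2.0], [0.3, 2.0], [0.2, 2.0], [0.1, 2.0], [0.0, 2.0], [-0.1, 2.0], [-0.2, 2.0], [-0.3, 2.0], [-0.4, 2.0]]
100 -282.0 [[-0.5, 1.9], [-0.6, 1.9], [-0.7, 1.9], [-0.8, 1.9], [-0.9, 1.8], [-0.9, 1.8], [-1.0, 1.7], [-1.1, 1.7], [-1.2, 1.6], [-1.3, 1.5]]
110 -311.0 [[-1.3, 1.5], [-1.4, 1.4], [-1.5, 1.3], [-1.6, 1.3], [-1.6, 1.2], [-1.7, 1.1], [-1.7, 1.0], [-1.8, 0.9], [-1.8, 0.8], [-1.9, 0.7]]
120 -340.0 [[-1.9, 0.7], [-1.9, 0.6], [-1.9, 0.5], [-2.0, 0.4], [-2.0, 0.3], [-2.0, 0.2], [-2.0, 0.1], [-2.0, -0.0], [-2.0, -0.1], [-2.0, -0.2]]
```

Request:
jog_arm(
  series=[
    [[-2.1,-0.6,0,0,0,0,0],[-2,0,0,0,0,0,0],[-2,-0.1,0,0,0,0,0],[-2,-0.2,0,0,0,0,0],[-2,-0.3,0,0,0,0,0],[-2,-0.4,0,0,0,0,0],[-1.9,-0.5,0,0,0,0,0],[-1.9,-0.6,0,0,0,0,0],[-1.9,-0.7,0,0,0,0,0],[-1.8,-0.8,0,0,0,0,0]],
  ],
)

```text
time_s: 20.1
eef_pos: [0.5368, -0.0892, 0.162]
eef_rot: [0.0, 0.708, 0.706, 0.0]
wrist_force: [1.4, 3.5, 0.1]
opening: -0.001
grasp_force: 1.4
```

Request:
jog_arm(
  series=[
    [[-1.8,-0.9,0,0,0,0,0],[-1.8,-1,0,0,0,0,0],[-1.7,-1,0,0,0,0,0],[-1.6,-1.1,0,0,0,0,0],[-1.6,-1.2,0,0,0,0,0],[0,0,0,0,0,0,0],[0,0,0,0,0,0,0],[0,0,0,0,0,0,0],[0,0,0,0,0,0,0],[0,0,0,0,0,0,0]],
  ],
)

```text
time_s: 21.1
eef_pos: [0.5315, -0.0977, 0.1619]
eef_rot: [0.0, 0.708, 0.706, -0.0]
wrist_force: [0.2, -0.3, 1.3]
opening: -0.001
grasp_force: 0.3
```

Request:
jog_arm(
  series=[
    [[-1.5,-1.3,0,0,0,0,0],[-1.5,-1.4,0,0,0,0,0],[-1.4,-1.4,0,0,0,0,0],[-1.3,-1.5,0,0,0,0,0],[-1.2,-1.6,0,0,0,0,0],[-1.2,-1.6,0,0,0,0,0],[-1.1,-1.7,0,0,0,0,0],[-1,-1.7,0,0,0,0,0],[-0.9,-1.8,0,0,0,0,0],[-0.8,-1.8,0,0,0,0,0]],
  ],
)

```text
time_s: 22.1
eef_pos: [0.5157, -0.1096, 0.162]
eef_rot: [0.0, 0.708, 0.706, -0.0]
wrist_force: [4.0, 2.3, -1.1]
opening: -0.0
grasp_force: 1.4
```

Run:
```python
from h import *
orb(.05);wk()
```

```text
t 22.1 p [ 0.5157 -0.1096  0.162 ] yaw_y -0.2 tz [ 0.001 -0.001 -1.   ] F [ 4.   2.3 -1.1] q [-0.43  0.11  1.77 -0.    1.26 -0.43] op -0.0
r 40.1 phi -67.7
[[-0.6, -1.9], [-0.6, -1.9], [-0.5, -1.9], [-0.4, -2.0], [-0.3, -2.0], [-0.2, -2.0], [-0.1, -2.0], [-0.0, -2.0], [0.1, -2.0], [0.2, -2.0]]
t 22.1 p [ 0.5157 -0.1096  0.162 ] yaw_y -0.2 tz [ 0.001 -0.001 -1.   ] F [ 4.   2.3 -1.1] q [-0.43  0.11  1.77 -0.    1.26 -0.43] op -0.0
side 206 {-110: 55, -90: 16, -50: 7, 70: 72, 90: 53}
wrist 2957 {-110: 446, -90: 340, -70: 6, -30: 4, 50: 102, 70: 1823, 90: 235}
top 60 {-110: 8, 70: 33, 90: 19}
```

Request:
jog_arm(
  series=[
    [[-0.7,-1.9,0,0,0,0,0],[-0.6,-1.9,0,0,0,0,0],[-0.5,-1.9,0,0,0,0,0],[-0.4,-2,0,0,0,0,0],[-0.3,-2,0,0,0,0,0],[-0.2,-2,0,0,0,0,0],[-0.1,-2,0,0,0,0,0],[0,-2,0,0,0,0,0],[0.1,-2,0,0,0,0,0],[0.2,-2,0,0,0,0,0]],
  ],
)

```text
time_s: 23.25
eef_pos: [0.4957, -0.1118, 0.1618]
eef_rot: [0.0, 0.708, 0.706, -0.0]
wrist_force: [3.5, -0.6, -0.2]
opening: -0.001
grasp_force: 1.1
```

Request:
jog_arm(
  series=[
    [[0.3,-2,0,0,0,0,0],[0.4,-2,0,0,0,0,0],[0.5,-1.9,0,0,0,0,0],[0.6,-1.9,0,0,0,0,0],[0.6,-1.9,0,0,0,0,0],[0.7,-1.9,0,0,0,0,0],[0.8,-1.8,0,0,0,0,0],[0.9,-1.8,0,0,0,0,0],[1,-1.7,0,0,0,0,0],[1.1,-1.7,0,0,0,0,0]],
  ],
)

```text
time_s: 24.25
eef_pos: [0.477, -0.1048, 0.1618]
eef_rot: [-0.0, 0.708, 0.706, -0.0]
wrist_force: [1.2, -1.3, -0.3]
opening: 0.002
grasp_force: 0.8
```

Request:
jog_arm(
  series=[
    [[1.2,-1.6,0,0,0,0,0],[1.3,-1.6,0,0,0,0,0],[1.3,-1.5,0,0,0,0,0],[1.4,-1.4,0,0,0,0,0],[1.5,-1.3,0,0,0,0,0],[1.5,-1.3,0,0,0,0,0],[1.6,-1.2,0,0,0,0,0],[1.7,-1.1,0,0,0,0,0],[1.7,-1,0,0,0,0,0],[1.8,-0.9,0,0,0,0,0]],
  ],
)

```text
time_s: 25.25
eef_pos: [0.4642, -0.0896, 0.1617]
eef_rot: [-0.0, 0.708, 0.706, -0.0]
wrist_force: [1.4, -1.7, -0.8]
opening: -0.003
grasp_force: 1.0
```

Run:
```python
from h import *
orb(.05);wk()
```

```text
t 25.25 p [ 0.4642 -0.0896  0.1617] yaw_y -0.2 tz [-0. -0. -1.] F [ 1.4 -1.7 -0.8] q [-0.44 -0.01  1.9  -0.    1.25 -0.44] op -0.003
r 40.1 phi -154.8
[[1.9, -0.7], [1.9, -0.7], [1.9, -0.6], [1.9, -0.5], [2.0, -0.4], [2.0, -0.3], [2.0, -0.2], [2.0, -0.1], [2.0, -0.0], [2.0, 0.1]]
t 25.25 p [ 0.4642 -0.0896  0.1617] yaw_y -0.2 tz [-0. -0. -1.] F [ 1.4 -1.7 -0.8] q [-0.44 -0.01  1.9  -0.    1.25 -0.44] op -0.003
side 292 {-170: 7, -10: 30, 10: 112, 150: 32, 170: 110}
wrist 4491 {-170: 247, -30: 15, -10: 1455, 10: 988, 170: 1785}
```

Request:
jog_arm(
  series=[
    [[1.8,-0.9,0,0,0,0,0],[1.8,-0.8,0,0,0,0,0],[1.9,-0.7,0,0,0,0,0],[1.9,-0.6,0,0,0,0,0],[1.9,-0.5,0,0,0,0,0],[2,-0.4,0,0,0,0,0],[2,-0.3,0,0,0,0,0],[2,-0.2,0,0,0,0,0],[2,-0.1,0,0,0,0,0],[2,0,0,0,0,0,0]],
  ],
)

```text
time_s: 26.4
eef_pos: [0.4604, -0.0704, 0.162]
eef_rot: [0.0, 0.708, 0.706, 0.0]
wrist_force: [1.1, -4.1, -0.2]
opening: -0.005
grasp_force: 1.7
```

Request:
jog_arm(
  series=[
    [[2,0.1,0,0,0,0,0],[2,0.2,0,0,0,0,0],[2,0.3,0,0,0,0,0],[2,0.4,0,0,0,0,0],[1.9,0.5,0,0,0,0,0],[1.9,0.6,0,0,0,0,0],[1.9,0.7,0,0,0,0,0],[0,0,0,0,0,0,0],[0,0,0,0,0,0,0],[0,0,0,0,0,0,0]],
  ],
)

```text
time_s: 27.4
eef_pos: [0.4627, -0.0566, 0.1617]
eef_rot: [-0.0, 0.708, 0.706, -0.0]
wrist_force: [-1.1, -3.1, -0.9]
opening: -0.005
grasp_force: 1.4
```

Request:
jog_arm(
  series=[
    [[1.8,0.8,0,0,0,0,0],[1.8,0.9,0,0,0,0,0],[1.7,1,0,0,0,0,0],[1.7,1.1,0,0,0,0,0],[1.6,1.1,0,0,0,0,0],[0,0,0,0,0,0,0],[0,0,0,0,0,0,0],[0,0,0,0,0,0,0],[0,0,0,0,0,0,0],[0,0,0,0,0,0,0]],
  ],
)

```text
time_s: 28.4
eef_pos: [0.4646, -0.0486, 0.1614]
eef_rot: [-0.002, 0.708, 0.706, -0.003]
wrist_force: [-15.0, -6.7, 7.8]
opening: -0.001
grasp_force: 8.1
```

Run:
```python
from h import *
orb(.05);wk()
```

```text
t 28.4 p [ 0.4646 -0.0486  0.1614] yaw_y -0.2 tz [-0.008 -0.001 -1.   ] F [-15.   -6.7   7.8] q [-0.36 -0.02  1.91 -0.    1.26 -0.35] op -0.001
r 43.2 phi 146.3
[[-0.1, 3.8], [1.6, 1.2], [1.5, 1.3], [1.4, 1.4], [1.4, 1.4], [1.3, 1.5], [1.2, 1.6], [1.1, 1.6], [1.1, 1.7], [1.0, 1.7]]
t 28.4 p [ 0.4646 -0.0486  0.1614] yaw_y -0.2 tz [-0.008 -0.001 -1.   ] F [-15.   -6.7   7.8] q [-0.36 -0.02  1.91 -0.    1.26 -0.35] op -0.001
side 212 {-30: 27, 50: 11, 70: 23, 90: 20, 110: 108, 130: 22}
wrist 2184 {-30: 36, 30: 15, 50: 28, 70: 43, 90: 96, 110: 1613, 130: 352}
```

Resistance jumped to about 18 N: the knob has stopped. I'll back off, lift and check from above.

Request:
jog_arm(
  series=[
    [[-2.5,-2,0,0,0,0,0],[-3,-2,0,0,0,0,0],[-3,-3,0,0,0,0,0],[-2,-3,-5,0,0,0,0],[0,0,-30,0,0,0,0],[0,0,-40,0,0,0,0],[20,-20,-30,0,0,0,0],[45,0,0,0,0,0,0],[45,0,0,0,0,0,0],[45,0,0,0,0,0,0]],
  ],
)

```text
time_s: 29.55
eef_pos: [0.4383, 0.0979, 0.268]
eef_rot: [0.001, 0.709, 0.706, 0.001]
wrist_force: [1.5, -0.0, 0.7]
opening: -0.001
grasp_force: 0.0
```

Run:
```python
from h import *
st();knob()
a=ctrl.camera("top");cv2.imwrite("pics/t9.png",cv2.resize(a["frame"][150:310,190:400],(800,600)))
```

```text
t 29.55 p [0.4383 0.0979 0.268 ] yaw_y -0.2 tz [ 0.002  0.    -1.   ] F [ 1.5 -0.   0.7] q [-0.05 -0.17  1.82  0.    1.48 -0.04] op -0.001
knob 262 mean [ 0.5001 -0.0691] rect 0.5004 -0.0694 0.039 0.097 ang 121.5 yoke 199 107.5
knob 260 mean [ 0.5001 -0.0689] rect 0.5006 -0.069 0.038 0.097 ang 121.8 yoke 208 105.7
```

View pics/t9.png

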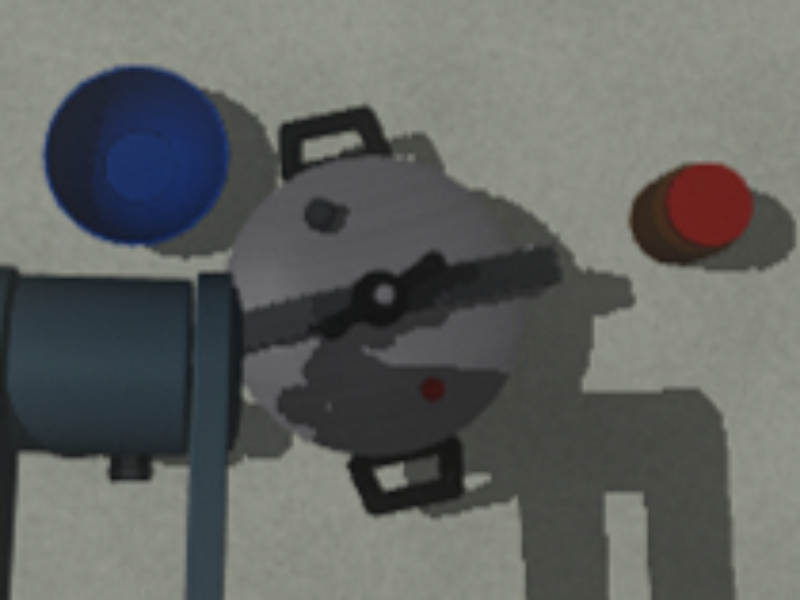

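The knob hub is at (384,293) with wings at 121.7°, and the lower handle is at (405,475). At the stop the cooker moved about 5 mm and turned slightly. I'll clear the arm and check the yoke, handles and knob relative to each other.

Request:
jog_arm(
  series=[
    [[40,0,0,0,0,0,0],[40,0,0,0,0,0,0],[40,-5,0,0,0,0,0],[40,-10,0,0,0,0,0],[0,0,0,0,0,0,0],[0,0,0,0,0,0,0],[0,0,0,0,0,0,0],[0,0,0,0,0,0,0],[0,0,0,0,0,0,0],[0,0,0,0,0,0,0]],
  ],
)

```text
time_s: 30.7
eef_pos: [0.4241, 0.2558, 0.2669]
eef_rot: [0.0, 0.709, 0.706, 0.0]
wrist_force: [0.0, 0.0, 0.4]
opening: 0.004
grasp_force: 0.0
```

```bash
cat >> h.py <<'E'
def rel(a,C):
    P=cloud(a);z=P[...,2];v=cv2.cvtColor(a["frame"],cv2.COLOR_BGR2HSV)[...,2]
    d=P[...,:2]-C;r=np.hypot(d[...,0],d[...,1]);t=np.degrees(np.arctan2(d[...,1],d[...,0]))
    hd=[P[(r>.128)&(r<.17)&(z>.06)&(z<.105)&(np.abs((t-c+180)%360-180)<22)][:,:2] for c in(14,194)]
    y=[P[(r>.085)&(r<.15)&(z>.136)&(z<.172)&(np.abs((t-c+180)%360-180)<35)&(v<80)][:,:2] for c in(110,290)]
    k=P[(r<.06)&(z>.184)&(z<.225)&(v<70)][:,:2]
    cl=lambda q:np.degrees(np.arctan2(*(q[0].mean(0)-q[1].mean(0))[::-1])).round(1) if min(map(len,q)) else None
    print("handle",[len(x) for x in hd],cl(hd),((hd[0].mean(0)+hd[1].mean(0))/2).round(4),"yoke",[len(x) for x in y],cl(y),[ang(x,x.mean(0)).round(1)%180 for x in y if len(x)],"knob",k.mean(0).round(4),(ang(k,k.mean(0))%180).round(1))
E
python3 - <<'E'
from h import *
st();rel(dict(np.load("top0.npz")),np.array([.5005,-.0745]))
for _ in range(2):rel(ctrl.camera("top"),np.array([.5005,-.0695]))
E
```

```text
t 30.7 p [0.4241 0.2558 0.2669] yaw_y -0.3 tz [ 0. -0. -1.] F [0.  0.  0.4] q [ 0.3  -0.05  1.72 -0.    1.47  0.31] op 0.004
handle [225, 235] 15.9 [ 0.5009 -0.076 ] yoke [200, 218] 127.0 [np.float64(127.0), np.float64(170.1)] knob [ 0.5006 -0.0747] 15.3
handle [217, 239] 11.8 [ 0.5006 -0.0697] yoke [193, 195] 102.4 [np.float64(79.9), np.float64(102.9)] knob [ 0.4996 -0.0693] 121.5
handle [221, 240] 11.8 [ 0.5006 -0.07  ] yoke [195, 196] 102.4 [np.float64(76.7), np.float64(104.6)] knob [ 0.4999 -0.0693] 121.5
```

Relative to the cooker's handles (11.8°), the yoke is at 90.6°, which is home. The knob turned 249.7° before it stopped hard (π + 4.36 = 7.50 rad), so it is tight. The arm is clear, so I'm handing in.

```bash
python3 -c "
from bench import ctrl
print(ctrl.hand_in())"
```

```text
the job is handed in; nothing more can be done
None
```

The pressure cooker is closed and handed in: the yoke was pushed home to its stop, then the knob turned clockwise to its hard stop, but that last push (about 18 N) slid the cooker about 5 mm and turned it about 4°; the bystanders were not touched.

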